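# Pack the brass drill bushes in the two-layer kit box

## Task

Pack the three brass drill bushes, flange up, into the two-layer wooden kit box: stand the largest in the green tray and the middle-sized one in the blue tray, then lay the plywood divider level inside the box over them, handle up, resting on the four corner posts, and last stand the smallest in the red-rimmed square on the divider. Leave the two steel bushes where they are, and let everything stand free at the end.

Things in the scene. Friction and masses are not known exactly. Their poses are not given: they have to be found in the camera images.
- brass_large: Largest brass (yellow) drill bush: an upright round sleeve with a wide flange on top, 36 mm tall in all; flange 46 mm across, its top 12 mm of height; sleeve below it 38 mm across; dark bore mark on top. Origin: centre of its underside, z up along its axis.
- brass_medium: Middle-sized brass (yellow) drill bush: an upright round sleeve with a wide flange on top, 36 mm tall in all; flange 34 mm across, its top 12 mm of height; sleeve below it 26 mm across; dark bore mark on top. Origin: centre of its underside, z up along its axis.
- brass_small: Smallest brass (yellow) drill bush: an upright round sleeve with a wide flange on top, 36 mm tall in all; flange 24 mm across, its top 12 mm of height; sleeve below it 18 mm across; dark bore mark on top. Origin: centre of its underside, z up along its axis.
- steel_large: Large steel (grey) drill bush: an upright round sleeve with a wide flange on top, 36 mm tall in all; flange 46 mm across, its top 12 mm of height; sleeve below it 38 mm across; dark bore mark on top; not part of the kit, to be left alone. Origin: centre of its underside, z up along its axis.
- steel_small: Small steel (grey) drill bush: an upright round sleeve with a wide flange on top, 36 mm tall in all; flange 24 mm across, its top 12 mm of height; sleeve below it 18 mm across; dark bore mark on top; not part of the kit, to be left alone. Origin: centre of its underside, z up along its axis.
- divider: Loose plywood plate, 188 (x) x 104 (y) x 6 mm, 0.2 kg, flat on the bench. Orange handle bar in its middle, 40 mm along x, 14 mm wide, top 34 mm above the underside. Two raised square rims, 4 mm high, 46 mm wide inside, 56 outside: red at x = +58 mm, y = 0; white (stays empty) at x = -58 mm. Origin: centre of the underside, z up. Fits the box either way round.
- kit_box: Open wooden box fixed to the bench, 212 (x) x 128 (y) mm, 68 mm high, walls 6 mm, bottom 4 mm; inside 200 x 116 mm. The two trays lie in it at x = +42 and -42 mm. In each inside corner a post, 16 mm along x, 20 mm along y, its top 50 mm above the bench, to carry the divider (6 mm play all round). Origin: centre of the underside, z up.
- green_tray: Green plastic tray fixed in the bottom of the kit box, 80 x 80 mm outside, a square recess 66 mm wide with a floor 3 mm thick and a rim 12 mm high (9 mm above its floor). Which end of the box it lies at varies. Origin: centre of its underside (4 mm above the bench); its axes are those of the kit box.
- blue_tray: Blue plastic tray fixed in the bottom of the kit box, 80 x 80 mm outside, a square recess 54 mm wide with a floor 3 mm thick and a rim 12 mm high (9 mm above its floor). Which end of the box it lies at varies. Origin: centre of its underside (4 mm above the bench); its axes are those of the kit box.
There are look-alikes about, which are no part of the job. What is shaped like the brass_medium but purple is not meant. What is shaped like the divider but turquoise is not meant.

How it is judged:
By the outcome, as a careful person would: the job done as asked, in the order asked, and still so for the second after the job is handed in, with the robot touching nothing.
It also fails if it takes over 120 s, if anything falls off the work surface, if the arm or the gripper's body presses on something with over 40 N, if the wrist force passes 120 N, or if a joint passes its speed limit or range.

## Robot

A 6-joint arm with a two-finger parallel gripper is mounted at the origin on the work surface. World frame = base frame: x ahead of the robot, y to its left, z up, the work surface at z = 0. Lengths are in mm, angles in rad, forces in N, time in s.
With the tool pointing down it reaches from about 275 to 750 mm from the base axis. Payload 10.2 kg.
Tool frame: the origin (TCP) lies between the finger pads; the fingertips stand 19 mm ahead of it and the grasp point (between the pads) is the TCP; z points along the fingers, y is the line along which they close (so a half turn about z gives the same grasp; the last joint's range is limited). The gripper opens to 85 mm and grips with 20 to 120 N. Pads are 22 mm wide; open, the fingers measure 114 mm over their backs; the gripper's body (76 mm by 85 mm) begins 54 mm behind the grasp point. The pads swing forward as they close: fully open they stand 13 mm farther back than shut.
Start: joints at [0.926, 0.313, 1.498, -0, 1.331, -0.223], TCP at [214.95, 478.986, 250.294] pointing down, gripper open.
Joint ranges: [-2.94, 2.94], [-0.97, 2.17], [0.19, 2.56], [-1.23, 4.37], [0.02, 3.11], [-2.88, 2.88]. Speed limits (rad/s): [2.39, 2.39, 3.01, 3.14, 3.14, 3.14].

## Interface

Orientations are given as a unit quaternion [w, x, y, z].
In Python, from rig import sense, capture, finish_job gives the robot as it stands. The module is installed in compiled form; this text tells all that it offers.
- The arm moves only by the tool move_arm, never from a script. Its argument "moves" is a list of rows, each an object with "turn": the turn, a rotation vector about the tool's x, y, z in rad, a list of three; "translation": the shift along the tool's x, y, z in mm, a list of three; "hand": the opening, from 0 (shut) to 1 (fully open). In form: [{"turn": [wx, wy, wz], "translation": [x, y, z], "hand": hand}, ...]. A call has 1 to 10 rows; each row shifts and turns the commanded pose from where the row before left it, along the tool's axes as they then stand; what a row does not reach is not made up. A row lasts 1/12 s, in which the tool goes at most 41.7 mm and 7.16 degrees, less where a joint would pass 70% of its speed; a pose out of reach is approached as far as the arm can. A call with a gripper value outside its range is refused whole. The fingers move at their own pace and stop on an object; "grip_force" is the grip in N (left out, the last holds). Time passes only in rows, so rows that do not move let the fingers close. It gives the time, the measured TCP pose, the force, the opening and the grip force at its end, in the units of the state.
- sense(): the state, without advancing time (a new reading comes with each control period).
- capture(name): name is "scene" or "top"; returns a dict with "image" (384x512x3 uint8, blue, green, red), "z_map" (384x512 float32, mm along the optical axis (not along the pixel's ray), 0 where there is no reading), "vertical_fov" (degrees; the focal length in pixels is half the picture's height over the tangent of half this angle, whatever the lens; pixels are square), "cx", "cy" (the principal point, pixels), "k1" (the pictures are not rectified: a ray, as slopes to the right and down, at radius r is drawn at 1 + k1 r^2 times it, then the intrinsics apply), "R" (3x3) and "t" (3): a world point X has camera coordinates R X + t. Camera axes: x right, y down, z forward; pixel columns grow to the right and rows downward; lengths in mm; the calibration is good to about 2 mm. A picture is of the moment at which its call begins.
- finish_job(): hands the job in; it is judged then, once.
The state is a dict: "time_s": time; "joints": joint angles; "dq": joint speeds; "tau": joint torques, N m; "eef_pos": TCP position; "ee_rot": TCP orientation; "force": force on the tool from outside, world axes, zero at the start; "wrist_torque": the same for the moment, N m; "grip_width": opening from 0.0 (shut) to 1.0 (fully open); "grip_force": force on a finger pad.
Only numpy, scipy, OpenCV 4.12 (cv2) and the standard library are available. Lean on these libraries where they do the work, as an engineer would, in place of code of your own. Each camera call takes 0.05 s, during which the arm holds its last target. There are 200 camera calls.

## Working session

There is one attempt and no reset: what is moved stays moved. The work goes in short steps, Python scripts to look and compute and a tool call to move; the robot and the scene stay as the last step left them, time stands still between calls to the robot, and variables do not carry over. Pictures are saved under pics/ and viewed, at most 14 in all, crops included, and the job is handed in when it is done.

Besides the shell and the picture viewer there is one more tool, called in YAML: its name, and indented under it one key for each argument. move_arm: Moves the arm, as the interface text tells. Its arguments: {"type":"object","properties":{"moves":{"type":"array","items":{"type":"object","properties":{"turn":{"type":"array","items":{"type":"number"}},"translation":{"type":"array","items":{"type":"number"}},"hand":{"type":"number"}}}},"grip_force":{"type":"number"}},"required":["moves"]}

```bash
mkdir -p pics; cat > h.py <<'E'
import numpy as np, cv2
from rig import sense, capture
def snap(cam,name):
    c=capture(cam); np.savez(f'pics/{cam}.npz',**c); cv2.imwrite(f'pics/{name}.png',c['image']); return c
def load(cam): return dict(np.load(f'pics/{cam}.npz'))
def rays(c,uv):
    uv=np.atleast_2d(np.array(uv,float)); f=192/np.tan(np.radians(float(c['vertical_fov']))/2)
    K=np.array([[f,0,c['cx']],[0,f,c['cy']],[0,0,1]],float)
    p=cv2.undistortPoints(uv[:,None],K,np.array([float(c['k1']),0,0,0]))[:,0]
    return np.c_[p,np.ones(len(p))]
def atz(c,uv,z):
    d=rays(c,uv)@c['R']; o=-c['R'].T@c['t']; return o+d*((z-o[2])/d[:,2])[:,None]
def cloud(c):
    v,u=np.mgrid[0:384,0:512]; d=rays(c,np.c_[u.ravel(),v.ravel()])*c['z_map'].reshape(-1,1)
    return ((d-c['t'])@c['R']).reshape(384,512,3)
E
python3 - <<'E'
from h import *
for n in('scene','top'):
    c=snap(n,n+'0'); print(n,-c['R'].T@c['t'],c['vertical_fov'],c['k1'],c['R'].round(2).tolist())
    cv2.imwrite(f'pics/{n}0b.png',cv2.resize(c['image'],(800,600),interpolation=cv2.INTER_CUBIC))
print(sense())
E
```

```text
scene [1062.96559712   78.0780771   564.99392236] 57.53202202517345 0.003889176758425221 [[-0.13, 0.99, -0.02], [0.66, 0.08, -0.75], [-0.74, -0.11, -0.66]]
top [424.71456339  -6.42469344 820.56795529] 57.03936094372153 -0.08156582931681713 [[0.0, -1.0, -0.04], [-1.0, -0.0, -0.07], [0.07, 0.04, -1.0]]
{'time_s': 0.1, 'joints': array([ 9.25613939e-01,  3.13365376e-01,  1.49838161e+00,  1.45325942e-06,
        1.33100292e+00, -2.23414689e-01]), 'dq': array([-0.00080385, -0.00254063, -0.00249075, -0.00118422, -0.00115368,
       -0.0009543 ]), 'tau': array([ 2.07012927e-03, -4.12893605e+01, -2.60140371e+01, -1.58265489e-04,
        2.99621192e-03,  1.77386664e-05]), 'eef_pos': array([214.80490675, 478.80621452, 249.79924601]), 'ee_rot': array([-2.44112650e-04,  2.09324384e-01,  9.77846086e-01, -5.24615900e-04]), 'force': array([ 0.18613412, -1.0548769 , -0.12778446]), 'wrist_torque': array([-0.03789799,  0.04034128,  0.04562584]), 'grip_force': 0.0, 'grip_width': 0.9968983864556261}
```

View pics/top0b.png

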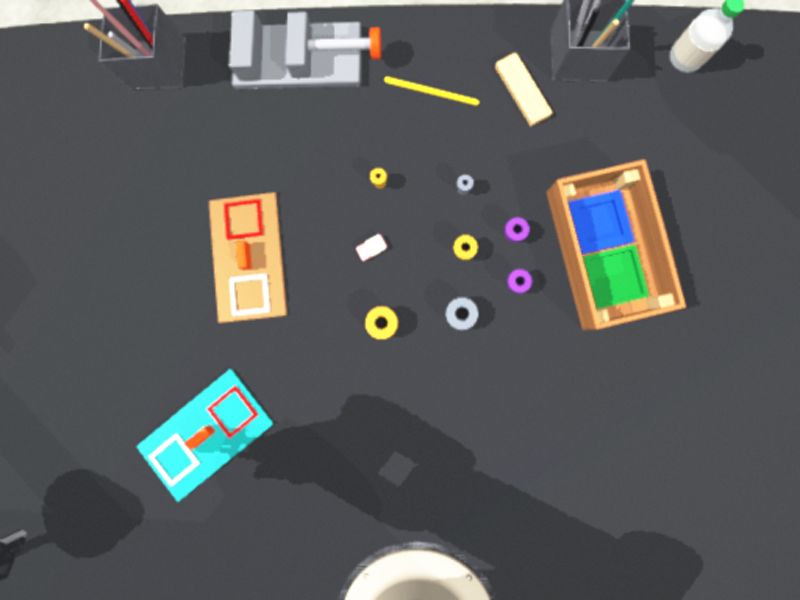

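View pics/scene0b.png

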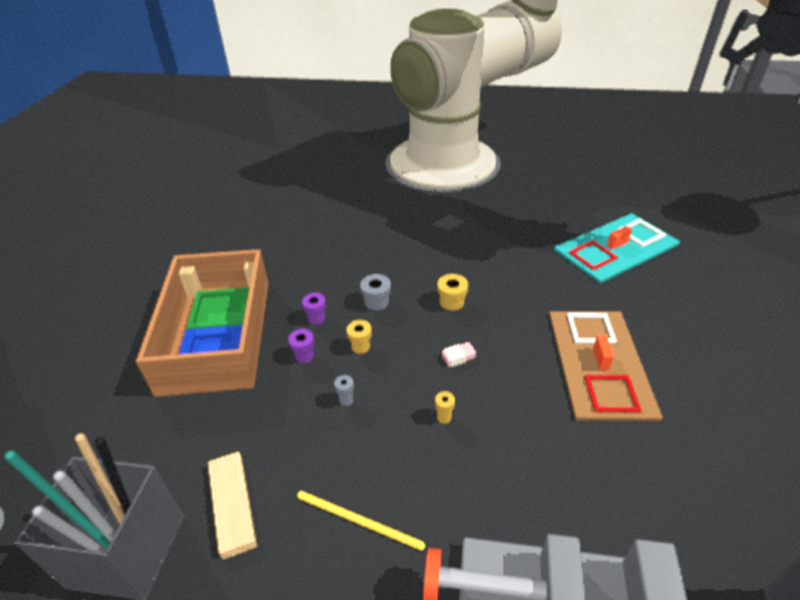

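Top view (800x600): brass small at (378,176), medium at (465,247) and large at (381,322). The plywood divider is near (247,258) with its red end up. The box is near (617,245), with the blue tray on the upper (far) end and the green tray on the near end. Next I measure these.

```bash
python3 - <<'E'
from h import *
S=0.64
c=load('top'); P=cloud(c); hsv=cv2.cvtColor(c['image'],cv2.COLOR_BGR2HSV)
print('bench z',np.median(P[200:230,170:200,2]))
def comp(px,r,lo,hi,zmin=-99):
    m=cv2.inRange(hsv,lo,hi)>0; v,u=np.mgrid[0:384,0:512]
    m&=(abs(u-px[0]*S)<r)&(abs(v-px[1]*S)<r)&(P[...,2]>zmin); return m
for n,px in dict(small=(378,176),med=(465,247),large=(381,322)).items():
    m=comp(px,18,(18,60,40),(35,255,255)) ; m2=m&(P[...,2]>30)
    u=np.argwhere(m2)[:,::-1]; (cx,cy),r=cv2.minEnclosingCircle(u.astype(np.float32))
    print(n,m2.sum(),'ztop',np.median(P[m2][:,2]).round(1),'circ@36',atz(c,(cx,cy),36).round(1),'r px',r, 'mean',P[m2].mean(0).round(1))
def rect(m,z,n):
    X=atz(c,np.argwhere(m)[:,::-1],z)[:,:2].astype(np.float32); (x,y),(w,h),a=cv2.minAreaRect(X)
    print(n,m.sum(),(round(x,1),round(y,1)),(round(w,1),round(h,1)),round(a,2))
v,u=np.mgrid[0:384,0:512]
z=P[...,2]
m=(abs(u-247*S)<40)&(abs(v-258*S)<55)&(hsv[...,1]>80)&(hsv[...,2]>90); rect(m&(z<12),6,'divider')
m2=(z>25)&(abs(u-247*S)<30)&(abs(v-258*S)<20); rect(m2,34,'handle'); print(np.median(z[m2]))
m=(abs(u-617*S)<60)&(abs(v-245*S)<70)&(z>60)&(z<75); rect(m,68,'box'); print(np.median(z[m]))
for n,lo,hi in(('green',(50,100,40),(75,255,255)),('blue',(100,120,40),(125,255,255))):
    m=comp((617,245),70,lo,hi); rect(m,16,n)
for n,px in(('red',(243,218)),('white',(249,295))):
    m=(comp(px,20,(0,150,100),(4,255,255)) if n=='red' else comp(px,20,(0,0,200),(180,60,255))); rect(m,10,n)
# turn of tool
from scipy.spatial.transform import Rotation as R
q=sense()['ee_rot']; print(R.from_quat(np.r_[q[1:],q[0]]).as_matrix().round(3))
E
```

```text
bench z 0.11086965495009446
small 87 ztop 36.2 circ@36 [[654.9  58.1  36. ]] r px 5.323636054992676 mean [652.8  57.3  45.1]
med 175 ztop 36.2 circ@36 [[550.2 -68.   36. ]] r px 7.56266450881958 mean [550.1 -68.   36. ]
large 305 ztop 36.2 circ@36 [[442.2  52.6  36. ]] r px 10.410606384277344 mean [441.4  51.7  41.2]
divider 3021 (541.9, 258.6) (191.0, 108.3) 6.54
handle 134 (541.1, 255.8) (53.5, 120.6) 6.85
33.745147998247035
box 1134 (552.2, -278.9) (212.6, 132.0) 13.31
67.66332292455442
green 1167 (511.1, -290.0) (78.7, 79.2) 13.68
blue 1167 (592.3, -270.5) (79.9, 80.0) 13.56
red 154 (599.0, 265.0) (54.9, 55.1) 6.83
white 310 (484.4, 252.8) (59.5, 59.6) 6.49
[[-0.912  0.409 -0.001]
 [ 0.409  0.912 -0.001]
 [ 0.    -0.001 -1.   ]]
```

move_arm:
  moves:
    - {"turn":[0,0,-0.106],"translation":[0,0,0],"hand":0.9}
    - {"turn":[0,0,-0.106],"translation":[0,0,0],"hand":0.9}
    - {"turn":[0,0,-0.106],"translation":[0,0,0],"hand":0.9}
    - {"turn":[0,0,-0.104],"translation":[0,0,0],"hand":0.9}
    - {"turn":[0,0,0],"translation":[-18,-34,0],"hand":0.9}
    - {"turn":[0,0,0],"translation":[-18,-34,0],"hand":0.9}
    - {"turn":[0,0,0],"translation":[-18,-34,0],"hand":0.9}
    - {"turn":[0,0,0],"translation":[-18,-34,0],"hand":0.9}
    - {"turn":[0,0,0],"translation":[-18,-34,0],"hand":0.9}
    - {"turn":[0,0,0],"translation":[-18,-34,0],"hand":0.9}
  grip_force: 40

```text
time_s: 0.93
eef_pos: [323.2, 273.3, 250.1]
ee_rot: [-0.0, -0.0, 1.0, -0.0]
force: [1.2, 0.1, -0.2]
grip_width: 0.897
grip_force: 0.0
```

move_arm:
  moves:
    - {"turn":[0,0,0],"translation":[-17,-31.7,0],"hand":0.9}
    - {"turn":[0,0,0],"translation":[-17,-31.7,0],"hand":0.9}
    - {"turn":[0,0,0],"translation":[-17,-31.7,0],"hand":0.9}
    - {"turn":[0,0,0],"translation":[-17,-31.7,0],"hand":0.9}
    - {"turn":[0,0,0],"translation":[-17,-31.7,0],"hand":0.9}
    - {"turn":[0,0,0],"translation":[-17,-31.7,0],"hand":0.9}
    - {"turn":[0,0,0],"translation":[-17,-31.7,0],"hand":0.9}
    - {"turn":[0,0,0],"translation":[0,0,38],"hand":0.9}
    - {"turn":[0,0,0],"translation":[0,0,38],"hand":0.9}
    - {"turn":[0,0,0],"translation":[0,0,38],"hand":0.9}

```text
time_s: 1.77
eef_pos: [442.0, 52.5, 134.9]
ee_rot: [0.0, 0.001, 1.0, -0.0]
force: [0.8, -0.5, -0.3]
grip_width: 0.904
grip_force: 0.0
```

```bash
python3 - <<'E'
from h import *
c=snap('scene','s1'); print(sense()['eef_pos'])
# crosscheck bush tops by scene cam
P=cloud(c);hsv=cv2.cvtColor(c['image'],cv2.COLOR_BGR2HSV);v,u=np.mgrid[0:384,0:512]
for n,px in dict(small=(445,400),med=(359,330),large=(452,287)).items():
    m=(cv2.inRange(hsv,(18,60,30),(35,255,255))>0)&(abs(u-px[0]*.64)<22)&(abs(v-px[1]*.64)<22)&(P[...,2]>34)
    X=P[m]; print(n,m.sum(),np.median(X,0).round(1),((X.min(0)+X.max(0))/2).round(1))
cv2.imwrite('pics/s1c.png',cv2.resize(c['image'][100:340,130:450],(800,600),interpolation=cv2.INTER_CUBIC))
E
```

```text
[438.33150924  53.16862123 128.42054114]
small 101 [656.8  59.7  36. ] [656.4  59.5  36.2]
med 140 [553.5 -66.3  35.9] [799.6  -2.7 299.5]
large 189 [445.5  53.3  35.8] [742.1  54.5 299.5]
```

View pics/s1c.png

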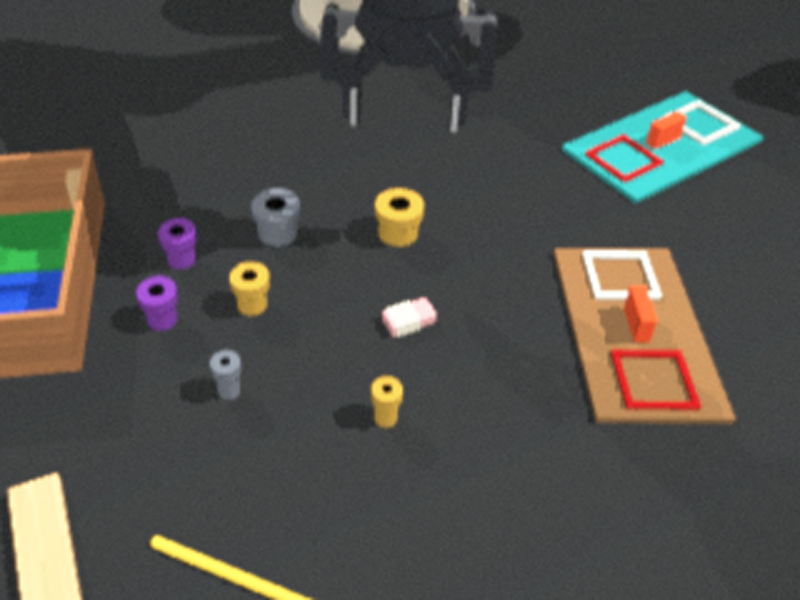

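The gripper hangs above and behind the large bush, and both cameras agree on it to about 2 mm. I let it settle and check the pose.

move_arm:
  moves:
    - {"turn":[0,0,0],"translation":[0,0,0],"hand":0.9}
    - {"turn":[0,0,0],"translation":[0,0,0],"hand":0.9}

```text
time_s: 1.98
eef_pos: [442.7, 53.1, 137.7]
ee_rot: [0.0, -0.0, 1.0, -0.0]
force: [1.0, 0.2, 0.8]
grip_width: 0.897
grip_force: 0.0
```

move_arm:
  moves:
    - {"turn":[0,0,0],"translation":[0,0,35],"hand":0.9}
    - {"turn":[0,0,0],"translation":[0,0,35],"hand":0.9}
    - {"turn":[0,0,0],"translation":[0,0,25],"hand":0.9}
    - {"turn":[0,0,0],"translation":[0,0,14],"hand":0.9}
    - {"turn":[0,0,0],"translation":[0,0,0],"hand":0.9}
    - {"turn":[0,0,0],"translation":[0,0,0],"hand":0.5}
    - {"turn":[0,0,0],"translation":[0,0,0],"hand":0.3}
    - {"turn":[0,0,0],"translation":[0,0,0],"hand":0.3}
    - {"turn":[0,0,0],"translation":[0,0,0],"hand":0.3}
    - {"turn":[0,0,0],"translation":[0,0,0],"hand":0.3}
  grip_force: 40

```text
time_s: 2.82
eef_pos: [443.5, 52.9, 29.5]
ee_rot: [0.002, -0.0, 1.0, -0.0]
force: [-2.1, -0.2, 10.2]
grip_width: 0.521
grip_force: 39.2
```

move_arm:
  moves:
    - {"turn":[0,0,0],"translation":[0,0,-15],"hand":0.3}
    - {"turn":[0,0,0],"translation":[0,0,-30],"hand":0.3}
    - {"turn":[0,0,0],"translation":[0,0,-35],"hand":0.3}
    - {"turn":[0,0,0],"translation":[0,0,-30],"hand":0.3}
    - {"turn":[0,0,0],"translation":[-3.5,-17,0],"hand":0.3}
    - {"turn":[0,0,0],"translation":[-6.5,-32.5,0],"hand":0.3}
    - {"turn":[0,0,0],"translation":[-6.5,-32.5,0],"hand":0.3}
    - {"turn":[0,0,0],"translation":[-6.5,-32.5,0],"hand":0.3}
    - {"turn":[0,0,0],"translation":[-6.5,-32.5,0],"hand":0.3}
    - {"turn":[0,0,0],"translation":[-6.5,-32.5,0],"hand":0.3}

```text
time_s: 3.65
eef_pos: [478.2, -128.0, 138.6]
ee_rot: [0.001, -0.0, 1.0, -0.0]
force: [0.4, -0.3, -3.2]
grip_width: 0.52
grip_force: 41.8
```

move_arm:
  moves:
    - {"turn":[0,0,0],"translation":[-6.5,-32.5,0],"hand":0.3}
    - {"turn":[0,0,0],"translation":[-6.5,-32.5,0],"hand":0.3}
    - {"turn":[0,0,0],"translation":[-6.5,-32.5,0],"hand":0.3}
    - {"turn":[0,0,0],"translation":[-6.5,-32.5,0],"hand":0.3}
    - {"turn":[0,0,0],"translation":[-6.5,-32.5,0],"hand":0.3}
    - {"turn":[0,0,0],"translation":[0,0,0],"hand":0.3}
    - {"turn":[0,0,0],"translation":[0,0,0],"hand":0.3}
    - {"turn":[0,0,0],"translation":[0,0,0],"hand":0.3}

```text
time_s: 4.32
eef_pos: [510.5, -288.3, 137.9]
ee_rot: [0.0, -0.0, 1.0, 0.0]
force: [-0.3, 0.2, -3.2]
grip_width: 0.522
grip_force: 42.0
```

```bash
python3 - <<'E'
from h import *
c=snap('top','t2'); print(sense()['eef_pos'])
d=load('scene'); c2=snap('scene','s2')
cv2.imwrite('pics/s2c.png',np.vstack([cv2.resize(c2['image'][100:300,60:316],(512,400)),cv2.resize(c['image'][60:260,256:512],(512,400))])[:800][:, :] if 0 else np.hstack([cv2.resize(c2['image'][60:300,60:260],(400,480)),cv2.resize(c['image'][40:280,300:500],(400,480))]))
E
```

```text
[ 510.55071682 -287.87247787  137.87874676]
```

View pics/s2c.png

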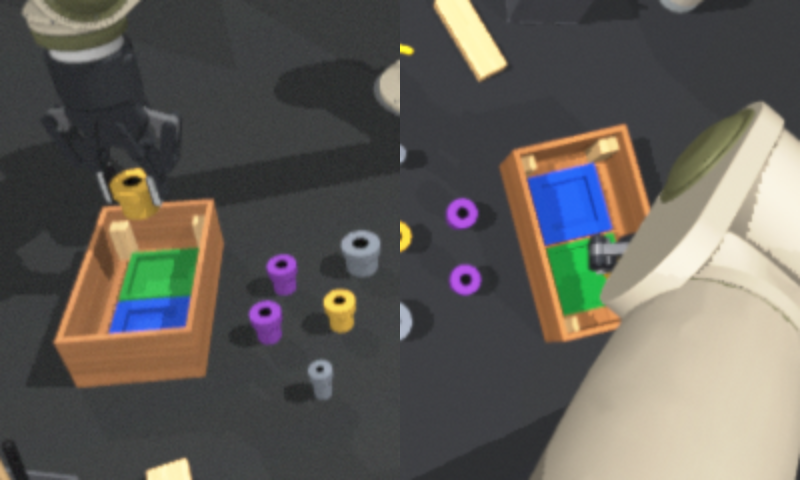

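The large bush hangs upright in the grip over the green tray, so I lower it.

move_arm:
  moves:
    - {"turn":[0,0,0],"translation":[-0.5,-0.5,30],"hand":0.3}
    - {"turn":[0,0,0],"translation":[0,0,30],"hand":0.3}
    - {"turn":[0,0,0],"translation":[0,0,25],"hand":0.3}
    - {"turn":[0,0,0],"translation":[0,0,10],"hand":0.3}
    - {"turn":[0,0,0],"translation":[0,0,3],"hand":0.3}
    - {"turn":[0,0,0],"translation":[0,0,1],"hand":0.3}
    - {"turn":[0,0,0],"translation":[0,0,1],"hand":0.3}
    - {"turn":[0,0,0],"translation":[0,0,0],"hand":0.3}

```text
time_s: 5.08
eef_pos: [511.7, -289.7, 38.7]
ee_rot: [0.001, -0.0, 1.0, -0.001]
force: [0.5, 0.2, -3.8]
grip_width: 0.516
grip_force: 42.0
```

move_arm:
  moves:
    - {"turn":[0,0,0],"translation":[0,0,1],"hand":0.3}
    - {"turn":[0,0,0],"translation":[0,0,1],"hand":0.3}
    - {"turn":[0,0,0],"translation":[0,0,0],"hand":0.3}

```text
time_s: 5.33
eef_pos: [511.5, -289.7, 36.6]
ee_rot: [0.001, -0.0, 1.0, -0.001]
force: [-1.1, 1.5, 4.9]
grip_width: 0.523
grip_force: 42.7
```

move_arm:
  moves:
    - {"turn":[0,0,0],"translation":[0,0,0],"hand":0.6}
    - {"turn":[0,0,0],"translation":[0,0,0],"hand":0.68}
    - {"turn":[0,0,0],"translation":[0,0,0],"hand":0.68}
    - {"turn":[0,0,0],"translation":[0,0,0],"hand":0.68}
    - {"turn":[0,0,0],"translation":[0,0,-20],"hand":0.68}
    - {"turn":[0,0,0],"translation":[0,0,-35],"hand":0.68}
    - {"turn":[0,0,0],"translation":[0,0,-35],"hand":0.68}
    - {"turn":[0,0,0],"translation":[0,0,-15],"hand":0.68}
    - {"turn":[0,0,0],"translation":[-5,30,0],"hand":0.68}
    - {"turn":[0,0,0],"translation":[-6,36,0],"hand":0.68}

```text
time_s: 6.17
eef_pos: [522.2, -224.4, 141.4]
ee_rot: [0.001, 0.002, 1.0, -0.001]
force: [0.7, -0.0, 0.2]
grip_width: 0.682
grip_force: 0.0
```

move_arm:
  moves:
    - {"turn":[0,0,0],"translation":[-7,39,0],"hand":0.68}
    - {"turn":[0,0,0],"translation":[-7,39,0],"hand":0.68}
    - {"turn":[0,0,0],"translation":[-7,39,0],"hand":0.68}
    - {"turn":[0,0,0],"translation":[-7,39,0],"hand":0.68}
    - {"turn":[0,0,0],"translation":[0,0,0],"hand":0.68}
    - {"turn":[0,0,0],"translation":[0,0,0],"hand":0.68}

```text
time_s: 6.67
eef_pos: [550.2, -65.7, 140.3]
ee_rot: [0.0, -0.002, 1.0, -0.0]
force: [0.5, 0.4, 0.6]
grip_width: 0.681
grip_force: 0.0
```

```bash
python3 - <<'E'
from h import *
print(sense()['eef_pos'])
c=snap('top','t3'); c2=snap('scene','s3')
cv2.imwrite('pics/s3c.png',np.hstack([cv2.resize(c2['image'][60:300,60:260],(400,480)),cv2.resize(c['image'][40:280,300:500],(400,480))]))
E
```

```text
[550.22585516 -65.65876914 140.33994715]
```

View pics/s3c.png

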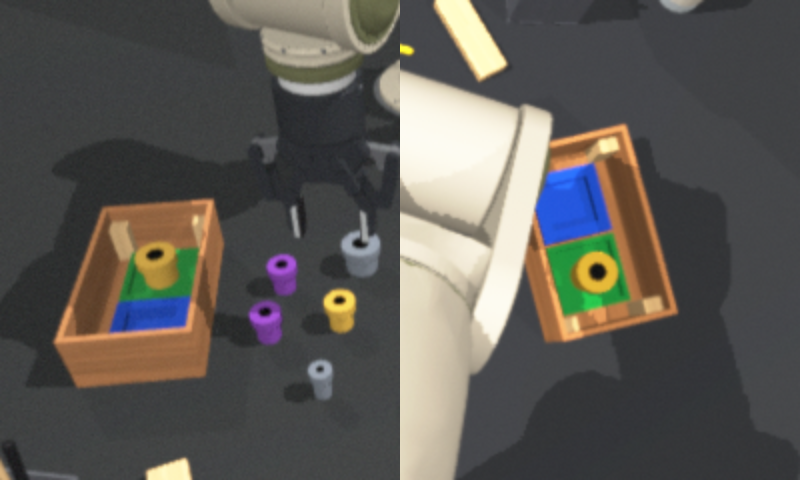

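The large bush stands well inside the green tray. Next I grasp the medium one.

move_arm:
  moves:
    - {"turn":[0,0,0],"translation":[-1,-2,35],"hand":0.68}
    - {"turn":[0,0,0],"translation":[0,0,35],"hand":0.68}
    - {"turn":[0,0,0],"translation":[0,0,28],"hand":0.68}
    - {"turn":[0,0,0],"translation":[0,0,13],"hand":0.68}
    - {"turn":[0,0,0],"translation":[0,0,0],"hand":0.68}
    - {"turn":[0,0,0],"translation":[0,0,0],"hand":0.45}
    - {"turn":[0,0,0],"translation":[0,0,0],"hand":0.2}
    - {"turn":[0,0,0],"translation":[0,0,0],"hand":0.2}
    - {"turn":[0,0,0],"translation":[0,0,0],"hand":0.2}
    - {"turn":[0,0,0],"translation":[0,0,0],"hand":0.2}

```text
time_s: 7.6
eef_pos: [551.9, -70.1, 30.8]
ee_rot: [0.001, -0.0, 1.0, -0.001]
force: [-1.0, -3.3, 6.7]
grip_width: 0.382
grip_force: 40.2
```

move_arm:
  moves:
    - {"turn":[0,0,0],"translation":[0,0,-15],"hand":0.2}
    - {"turn":[0,0,0],"translation":[0,0,-35],"hand":0.2}
    - {"turn":[0,0,0],"translation":[0,0,-35],"hand":0.2}
    - {"turn":[0,0,0],"translation":[0,0,-25],"hand":0.2}
    - {"turn":[0,0,0],"translation":[-7,-33.3,0],"hand":0.2}
    - {"turn":[0,0,0],"translation":[-7,-33.3,0],"hand":0.2}
    - {"turn":[0,0,0],"translation":[-7,-33.3,0],"hand":0.2}
    - {"turn":[0,0,0],"translation":[-7,-33.3,0],"hand":0.2}
    - {"turn":[0,0,0],"translation":[-7,-33.3,0],"hand":0.2}
    - {"turn":[0,0,0],"translation":[-7,-33.3,0],"hand":0.2}

```text
time_s: 8.43
eef_pos: [593.0, -270.6, 139.5]
ee_rot: [-0.0, -0.0, 1.0, 0.0]
force: [-0.4, 0.5, -1.4]
grip_width: 0.376
grip_force: 40.3
```

move_arm:
  moves:
    - {"turn":[0,0,0],"translation":[0,0,0],"hand":0.2}
    - {"turn":[0,0,0],"translation":[0,0,0],"hand":0.2}
    - {"turn":[0,0,0],"translation":[0,0,0],"hand":0.2}

```text
time_s: 8.68
eef_pos: [592.9, -268.4, 139.1]
ee_rot: [-0.0, -0.0, 1.0, 0.0]
force: [0.0, 0.5, -0.9]
grip_width: 0.384
grip_force: 40.4
```

move_arm:
  moves:
    - {"turn":[0,0,0],"translation":[-0.5,-1,35],"hand":0.2}
    - {"turn":[0,0,0],"translation":[0,0,35],"hand":0.2}
    - {"turn":[0,0,0],"translation":[0,0,20],"hand":0.2}
    - {"turn":[0,0,0],"translation":[0,0,7],"hand":0.2}
    - {"turn":[0,0,0],"translation":[0,0,2],"hand":0.2}
    - {"turn":[0,0,0],"translation":[0,0,1],"hand":0.2}
    - {"turn":[0,0,0],"translation":[0,0,0],"hand":0.2}
    - {"turn":[0,0,0],"translation":[0,0,0],"hand":0.2}

```text
time_s: 9.35
eef_pos: [594.3, -270.4, 41.1]
ee_rot: [0.001, -0.0, 1.0, -0.001]
force: [-0.2, -0.3, -1.3]
grip_width: 0.382
grip_force: 40.4
```

move_arm:
  moves:
    - {"turn":[0,0,0],"translation":[0,0,1.5],"hand":0.2}
    - {"turn":[0,0,0],"translation":[0,0,1],"hand":0.2}
    - {"turn":[0,0,0],"translation":[0,0,1],"hand":0.2}
    - {"turn":[0,0,0],"translation":[0,0,0],"hand":0.2}

```text
time_s: 9.68
eef_pos: [594.2, -270.4, 37.8]
ee_rot: [0.001, -0.0, 1.0, -0.001]
force: [-3.1, 2.0, 10.3]
grip_width: 0.377
grip_force: 41.3
```

move_arm:
  moves:
    - {"turn":[0,0,0],"translation":[0,0,0],"hand":0.45}
    - {"turn":[0,0,0],"translation":[0,0,0],"hand":0.55}
    - {"turn":[0,0,0],"translation":[0,0,0],"hand":0.55}
    - {"turn":[0,0,0],"translation":[0,0,0],"hand":0.55}
    - {"turn":[0,0,0],"translation":[0,0,-20],"hand":0.55}
    - {"turn":[0,0,0],"translation":[0,0,-35],"hand":0.55}
    - {"turn":[0,0,0],"translation":[0,0,-35],"hand":0.55}
    - {"turn":[0,0,0],"translation":[0,0,-15],"hand":0.55}
    - {"turn":[0,0,0],"translation":[3.7,37.7,0],"hand":0.55}
    - {"turn":[0,0,0],"translation":[3.7,37.7,0],"hand":0.55}

```text
time_s: 10.52
eef_pos: [586.2, -195.3, 141.7]
ee_rot: [0.001, 0.001, 1.0, -0.001]
force: [0.1, 0.8, -0.9]
grip_width: 0.55
grip_force: 0.0
```

move_arm:
  moves:
    - {"turn":[0,0,0],"translation":[3.7,37.7,0],"hand":0.55}
    - {"turn":[0,0,0],"translation":[3.7,37.7,0],"hand":0.55}
    - {"turn":[0,0,0],"translation":[3.7,37.7,0],"hand":0.55}
    - {"turn":[0,0,0],"translation":[3.7,37.7,0],"hand":0.55}
    - {"turn":[0,0,0],"translation":[3.7,37.7,0],"hand":0.55}
    - {"turn":[0,0,0],"translation":[3.7,37.7,0],"hand":0.55}
    - {"turn":[0,0,0],"translation":[3.7,37.7,0],"hand":0.55}
    - {"turn":[0,0,0],"translation":[3.7,37.7,0],"hand":0.55}
    - {"turn":[0,0,0],"translation":[3.7,37.7,0],"hand":0.55}
    - {"turn":[0,0,0],"translation":[3.7,37.7,0],"hand":0.55}

```text
time_s: 11.35
eef_pos: [548.6, 184.1, 140.9]
ee_rot: [0.0, -0.0, 1.0, -0.0]
force: [0.9, -1.0, -0.6]
grip_width: 0.55
grip_force: 0.0
```

```bash
python3 - <<'E'
from h import *
print(sense()['eef_pos'])
c=snap('top','t4'); c2=snap('scene','s4'); P=cloud(c2)
v,u=np.mgrid[0:384,0:512]; hsv=cv2.cvtColor(c2['image'],cv2.COLOR_BGR2HSV)
m=(cv2.inRange(hsv,(5,170,120),(14,255,255))>0)&(u>340)&(v>150)&(v<260)&(P[...,2]>32)&(P[...,2]<37); X=P[m]
(x,y),wh,a=cv2.minAreaRect(X[:,:2].astype(np.float32)); print('handle scene',m.sum(),x,y,wh,a)
for n,lo,hi,z in(('red',(0,190,120),(4,255,255),8),):
    m=(cv2.inRange(hsv,lo,hi)>0)&(u>340)&(v>225)&(v<280)&(P[...,2]<15); X=P[m]
    print(n,m.sum(),cv2.minAreaRect(X[:,:2].astype(np.float32)),X[:,2].mean())
cv2.imwrite('pics/s4c.png',np.hstack([cv2.resize(c2['image'][60:300,60:260],(400,480)),cv2.resize(c['image'][40:280,300:500],(400,480))]))
E
```

```text
[548.63638493 184.06163444 140.85561809]
handle scene 95 424.15826416015625 278.9390869140625 (20.788047790527344, 278.94427490234375) 81.07807159423828
red 231 ((597.9376220703125, 266.70880126953125), (60.18758010864258, 57.08399963378906), 6.684472560882568) 9.934527533780544
```

View pics/s4c.png

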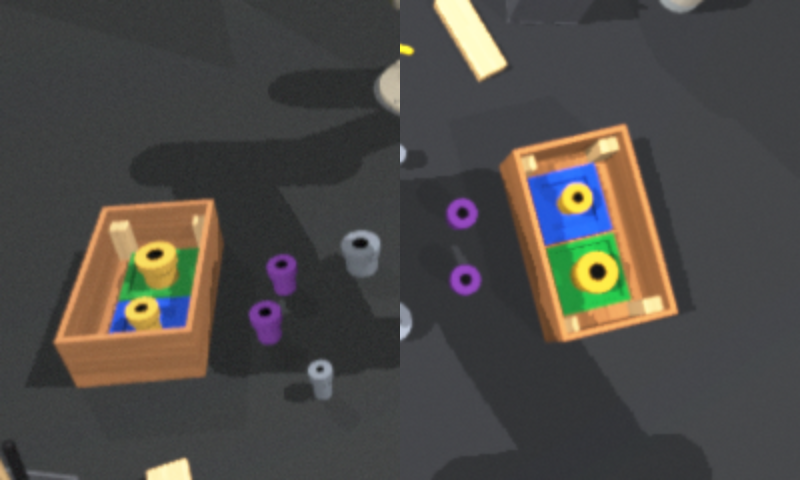

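Both bushes stand in their trays. I quickly check the camera-to-arm offset using them.

```bash
python3 - <<'E'
from h import *
for n in('top','scene'):
    c=load(n); P=cloud(c); hsv=cv2.cvtColor(c['image'],cv2.COLOR_BGR2HSV)
    y=cv2.inRange(hsv,(18,60,30),(35,255,255))>0
    for k,p in(('L',(511.6,-289.7)),('M',(594.3,-270.4))):
        m=(abs(P[...,0]-p[0])<32)&(abs(P[...,1]-p[1])<32)&(P[...,2]>40)&(P[...,2]<46)&y
        print(n,k,m.sum(),cv2.minEnclosingCircle(P[m][:,:2].astype(np.float32)),P[m][:,2].mean())
    m=(abs(P[...,0]-552)<130)&(abs(P[...,1]+280)<110)&(P[...,2]>64)&(P[...,2]<72)
    print(n,'box',cv2.minAreaRect(P[m][:,:2].astype(np.float32)))
c=load('top');c0=cloud(dict(np.load('pics/top.npz')))
E
```

```text
top L 315 ((509.952880859375, -290.01837158203125), 23.750991821289062) 43.19827476707917
top M 154 ((592.967041015625, -270.6662902832031), 16.24173355102539) 43.30857457351475
top box ((552.2645263671875, -280.02239990234375), (212.7805938720703, 129.98162841796875), 13.513690948486328)
scene L 213 ((511.96820068359375, -288.37725830078125), 23.422868728637695) 42.60808217475156
scene M 148 ((594.0694580078125, -267.3928527832031), 17.484586715698242) 42.68126127600704
scene box ((551.1483764648438, -278.6811218261719), (217.5480499267578, 128.51492309570312), 13.561846733093262)
```

move_arm:
  moves:
    - {"turn":[0,0,0],"translation":[3.3,37,0],"hand":0.55}
    - {"turn":[0,0,0],"translation":[3.3,37,0],"hand":0.55}
    - {"turn":[0,0,-0.06],"translation":[0,0,0],"hand":0.55}
    - {"turn":[0,0,-0.055],"translation":[0,0,0],"hand":0.55}
    - {"turn":[0,0,0],"translation":[0,0,35],"hand":0.55}
    - {"turn":[0,0,0],"translation":[0,0,0],"hand":0.55}
    - {"turn":[0,0,0],"translation":[0,0,0],"hand":0.55}

```text
time_s: 12.03
eef_pos: [541.9, 255.6, 104.8]
ee_rot: [-0.002, -0.057, 0.998, -0.0]
force: [-0.4, 0.2, -0.3]
grip_width: 0.551
grip_force: 0.0
```

move_arm:
  moves:
    - {"turn":[0,0,0],"translation":[-1.4,3.4,35],"hand":0.55}
    - {"turn":[0,0,0],"translation":[0,0,28],"hand":0.55}
    - {"turn":[0,0,0],"translation":[0,0,11],"hand":0.55}
    - {"turn":[0,0,0],"translation":[0,0,0],"hand":0.4}
    - {"turn":[0,0,0],"translation":[0,0,0],"hand":0.25}
    - {"turn":[0,0,0],"translation":[0,0,0],"hand":0.0}
    - {"turn":[0,0,0],"translation":[0,0,0],"hand":0.0}
    - {"turn":[0,0,0],"translation":[0,0,0],"hand":0.0}
    - {"turn":[0,0,0],"translation":[0,0,0],"hand":0.0}
  grip_force: 60

```text
time_s: 12.78
eef_pos: [544.7, 260.0, 34.2]
ee_rot: [0.002, -0.058, 0.998, 0.0]
force: [-0.5, -0.4, 7.3]
grip_width: 0.147
grip_force: 62.2
```

move_arm:
  moves:
    - {"turn":[0,0,0],"translation":[0,0,-8],"hand":0.0}
    - {"turn":[0,0,0],"translation":[0,0,-20],"hand":0.0}
    - {"turn":[0,0,0],"translation":[0,0,-30],"hand":0.0}
    - {"turn":[0,0,0],"translation":[0,0,-30],"hand":0.0}
    - {"turn":[0,0,0],"translation":[0,0,-30],"hand":0.0}
    - {"turn":[0,0,-0.06],"translation":[0,0,0],"hand":0.0}
    - {"turn":[0,0,-0.06],"translation":[0,0,0],"hand":0.0}
    - {"turn":[0,0,0],"translation":[4,-18,0],"hand":0.0}
    - {"turn":[0,0,0],"translation":[7.8,-35,0],"hand":0.0}
    - {"turn":[0,0,0],"translation":[7.8,-35,0],"hand":0.0}

```text
time_s: 13.62
eef_pos: [544.5, 169.3, 150.7]
ee_rot: [0.0, -0.118, 0.993, -0.0]
force: [0.8, -1.1, -1.4]
grip_width: 0.148
grip_force: 60.9
```

```bash
python3 - <<'E'
from h import *
c2=snap('scene','s5'); print(sense()['eef_pos'])
cv2.imwrite('pics/s5c.png',cv2.resize(c2['image'][60:300,192:512],(640,480)))
E
```

```text
[545.18433312 163.25183866 150.65040037]
```

View pics/s5c.png

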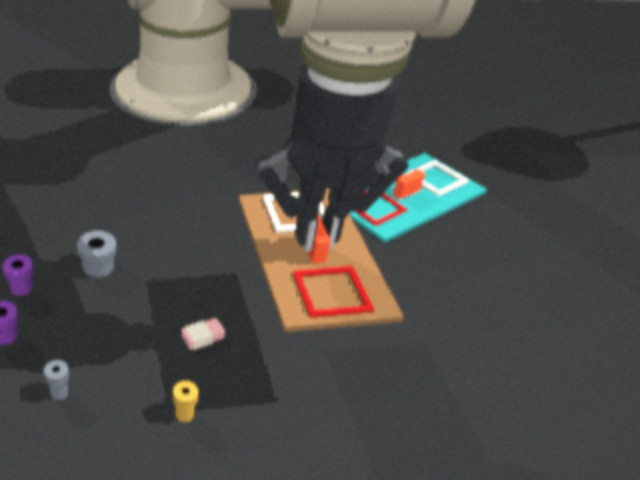

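move_arm:
  moves:
    - {"turn":[0,0,0],"translation":[8.1,-36.6,0],"hand":0.0}
    - {"turn":[0,0,0],"translation":[8.1,-36.6,0],"hand":0.0}
    - {"turn":[0,0,0],"translation":[8.1,-36.6,0],"hand":0.0}
    - {"turn":[0,0,0],"translation":[8.1,-36.6,0],"hand":0.0}
    - {"turn":[0,0,0],"translation":[8.1,-36.6,0],"hand":0.0}
    - {"turn":[0,0,0],"translation":[8.1,-36.6,0],"hand":0.0}
    - {"turn":[0,0,0],"translation":[8.1,-36.6,0],"hand":0.0}
    - {"turn":[0,0,0],"translation":[8.1,-36.6,0],"hand":0.0}
    - {"turn":[0,0,0],"translation":[8.1,-36.6,0],"hand":0.0}
    - {"turn":[0,0,0],"translation":[8.1,-36.6,0],"hand":0.0}

```text
time_s: 14.5
eef_pos: [551.2, -207.0, 150.9]
ee_rot: [0.0, -0.117, 0.993, -0.0]
force: [0.6, 0.8, -1.5]
grip_width: 0.147
grip_force: 60.9
```

move_arm:
  moves:
    - {"turn":[0,0,0],"translation":[8.1,-36.6,0],"hand":0.0}
    - {"turn":[0,0,0],"translation":[8.1,-36.6,0],"hand":0.0}
    - {"turn":[0,0,0],"translation":[0,0,20],"hand":0.0}
    - {"turn":[0,0,0],"translation":[0,0,20],"hand":0.0}
    - {"turn":[0,0,0],"translation":[0,0,0],"hand":0.0}
    - {"turn":[0,0,0],"translation":[0,0,0],"hand":0.0}
    - {"turn":[0,0,0],"translation":[0,0,0],"hand":0.0}

```text
time_s: 15.08
eef_pos: [553.3, -280.1, 111.5]
ee_rot: [0.001, -0.118, 0.993, -0.001]
force: [0.9, -0.2, -1.0]
grip_width: 0.148
grip_force: 60.9
```

```bash
cat > m.py <<'E'
from h import *
import sys
s=sense(); print(s['eef_pos'],s['ee_rot'])
for n in('scene','top'):
    c=snap(n,n+sys.argv[1]); P=cloud(c); hsv=cv2.cvtColor(c['image'],cv2.COLOR_BGR2HSV); lo,hi=float(sys.argv[2]),float(sys.argv[3])
    m=(abs(P[...,0]-552)<130)&(abs(P[...,1]+280)<110)&(P[...,2]>lo)&(P[...,2]<hi)
    X=P[m]; w=cv2.inRange(hsv,(8,80,60),(22,255,255))[m]>0; X=X[w]
    A=np.c_[X[:,0]-552,X[:,1]+280,np.ones(len(X))]; k=np.linalg.lstsq(A,X[:,2],rcond=None)[0]
    print(n,len(X),'plane slope deg',np.degrees(k[:2]).round(2),'z',k[2].round(1),cv2.minAreaRect(X[:,:2].astype(np.float32)))
    for lab,r in(('red',cv2.inRange(hsv,(0,150,90),(5,255,255))),('white',cv2.inRange(hsv,(0,0,190),(180,50,255)))):
        q=m&(r>0)
        if q.sum()>20: print('  ',lab,q.sum(),cv2.minAreaRect(P[q][:,:2].astype(np.float32)),P[q][:,2].mean())
    cv2.imwrite(f'pics/{n}{sys.argv[1]}c.png',c['image'][40:280,(60 if n=='scene' else 290):][:,:210])
a=[cv2.resize(cv2.imread(f'pics/{n}{sys.argv[1]}c.png'),(400,457)) for n in('scene','top')]
cv2.imwrite(f'pics/pair{sys.argv[1]}.png',np.hstack(a))
E
python3 m.py 6 74 92
```

```text
[ 553.33647193 -280.07637991  111.53395021] [ 7.19884261e-04 -1.17603702e-01  9.93060093e-01 -7.09025452e-04]
scene 2041 plane slope deg [-0.17 -0.25] z 82.9 ((550.6644287109375, -279.72943115234375), (192.1470489501953, 104.74341583251953), 13.566068649291992)
   red 259 ((605.1307983398438, -267.85662841796875), (63.220703125, 58.92354965209961), 14.622438430786133) 86.2943208095535
   white 91 ((495.6347351074219, -292.7657470703125), (58.01723098754883, 55.79047775268555), 14.737693786621094) 86.47291914503778
top 1486 plane slope deg [-0.  -0.2] z 83.6 ((563.884765625, -278.39892578125), (161.33340454101562, 105.72138977050781), 13.507579803466797)
   red 195 ((607.8004760742188, -267.8570556640625), (56.90885925292969, 58.72666549682617), 12.831661224365234) 87.14947501272185
   white 23 ((510.8074951171875, -264.8650207519531), (8.407633781433105, 14.69648265838623), 50.92429733276367) 87.48396913429802
```

View pics/pair6.png

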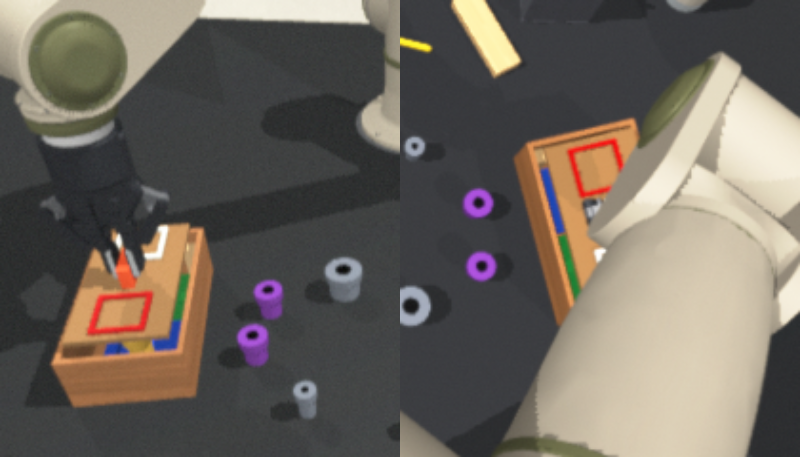

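move_arm:
  moves:
    - {"turn":[0,0,0],"translation":[-1,1,0],"hand":0.0}
    - {"turn":[0,0,0],"translation":[0,0,7],"hand":0.0}
    - {"turn":[0,0,0],"translation":[0,0,6],"hand":0.0}
    - {"turn":[0,0,0],"translation":[0,0,6],"hand":0.0}
    - {"turn":[0,0,0],"translation":[0,0,4],"hand":0.0}
    - {"turn":[0,0,0],"translation":[0,0,2],"hand":0.0}
    - {"turn":[0,0,0],"translation":[0,0,0],"hand":0.0}
    - {"turn":[0,0,0],"translation":[0,0,0],"hand":0.0}

```text
time_s: 15.85
eef_pos: [553.5, -279.0, 84.7]
ee_rot: [0.0, -0.117, 0.993, -0.0]
force: [-0.3, -0.1, -1.4]
grip_width: 0.145
grip_force: 60.9
```

move_arm:
  moves:
    - {"turn":[0,0,0],"translation":[0,0,1],"hand":0.0}
    - {"turn":[0,0,0],"translation":[0,0,0],"hand":0.0}

```text
time_s: 16.02
eef_pos: [553.7, -279.1, 84.2]
ee_rot: [0.0, -0.117, 0.993, -0.0]
force: [-1.6, 0.7, 2.7]
grip_width: 0.149
grip_force: 61.4
```

move_arm:
  moves:
    - {"turn":[0,0,0],"translation":[0,0,0],"hand":0.2}
    - {"turn":[0,0,0],"translation":[0,0,0],"hand":0.35}
    - {"turn":[0,0,0],"translation":[0,0,0],"hand":0.45}
    - {"turn":[0,0,0],"translation":[0,0,0],"hand":0.45}
    - {"turn":[0,0,0],"translation":[0,0,-15],"hand":0.45}
    - {"turn":[0,0,0],"translation":[0,0,-25],"hand":0.45}
    - {"turn":[0,0,0],"translation":[0,0,-30],"hand":0.45}
    - {"turn":[0,0,0],"translation":[-19.8,33.8,0],"hand":0.45}
    - {"turn":[0,0,0],"translation":[-19.8,33.8,0],"hand":0.45}
    - {"turn":[0,0,0],"translation":[-19.8,33.8,0],"hand":0.45}

```text
time_s: 16.85
eef_pos: [587.9, -165.5, 154.3]
ee_rot: [0.0, -0.117, 0.993, -0.0]
force: [0.6, 0.6, -0.5]
grip_width: 0.451
grip_force: 0.0
```

move_arm:
  moves:
    - {"turn":[0,0,0],"translation":[-19.8,33.8,0],"hand":0.45}
    - {"turn":[0,0,0],"translation":[-19.8,33.8,0],"hand":0.45}
    - {"turn":[0,0,0],"translation":[-19.8,33.8,0],"hand":0.45}
    - {"turn":[0,0,0],"translation":[-19.8,33.8,0],"hand":0.45}
    - {"turn":[0,0,0],"translation":[-19.8,33.8,0],"hand":0.45}
    - {"turn":[0,0,0],"translation":[-19.8,33.8,0],"hand":0.45}
    - {"turn":[0,0,0],"translation":[0,0,0],"hand":0.45}
    - {"turn":[0,0,0],"translation":[0,0,0],"hand":0.45}

```text
time_s: 17.52
eef_pos: [656.0, 60.5, 153.4]
ee_rot: [-0.0, -0.119, 0.993, -0.0]
force: [0.3, -0.6, -0.7]
grip_width: 0.448
grip_force: 0.0
```

```bash
python3 m.py 7 52 62
```

```text
[655.98104195  60.46009321 153.40927485] [-1.04441315e-04 -1.18939451e-01  9.92901504e-01 -7.80575233e-06]
scene 2706 plane slope deg [ 0.07 -0.13] z 55.9 ((552.8883666992188, -277.8275451660156), (213.32203674316406, 128.08853149414062), 13.238751411437988)
   red 236 ((605.0617065429688, -266.7269592285156), (63.12685012817383, 58.618377685546875), 13.381032943725586) 58.96897089159596
   white 172 ((489.96923828125, -295.421630859375), (69.82404327392578, 59.150699615478516), 13.368809700012207) 58.50454792054201
top 3625 plane slope deg [ 0.05 -0.03] z 56.4 ((552.238037109375, -277.3069152832031), (209.69667053222656, 125.29226684570312), 13.426413536071777)
   red 208 ((607.503662109375, -266.6626892089844), (56.91472625732422, 56.04513168334961), 12.880414009094238) 59.45087937391565
   white 246 ((494.4468078613281, -294.2950744628906), (56.48652648925781, 59.73504638671875), 13.507659912109375) 59.368785076019805
```

View pics/pair7.png

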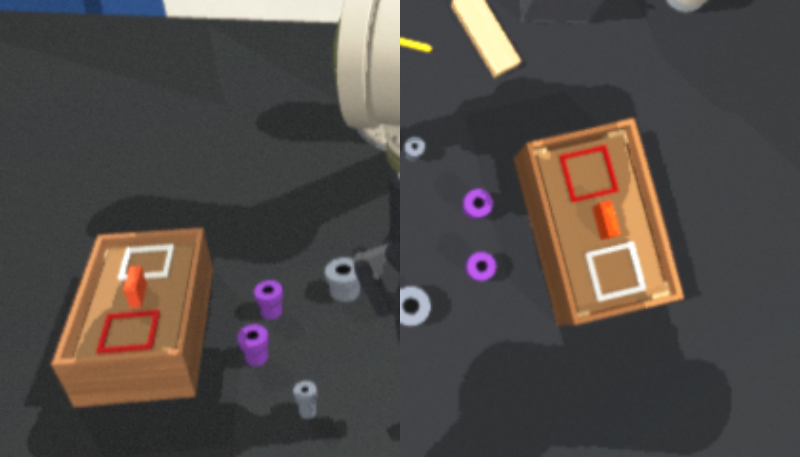

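The divider lies level in the box with its top at 56 mm and the red square at about (608.5,-266.5). Next I grasp the small bush.

move_arm:
  moves:
    - {"turn":[0,0,0],"translation":[0.3,-1.5,38],"hand":0.45}
    - {"turn":[0,0,0],"translation":[0,0,38],"hand":0.45}
    - {"turn":[0,0,0],"translation":[0,0,32],"hand":0.45}
    - {"turn":[0,0,0],"translation":[0,0,14],"hand":0.45}
    - {"turn":[0,0,0],"translation":[0,0,3],"hand":0.45}
    - {"turn":[0,0,0],"translation":[0,0,0],"hand":0.35}
    - {"turn":[0,0,0],"translation":[0,0,0],"hand":0.1}
    - {"turn":[0,0,0],"translation":[0,0,0],"hand":0.1}
    - {"turn":[0,0,0],"translation":[0,0,0],"hand":0.1}
    - {"turn":[0,0,0],"translation":[0,0,0],"hand":0.1}
  grip_force: 40

```text
time_s: 18.45
eef_pos: [656.9, 56.8, 30.5]
ee_rot: [0.001, -0.117, 0.993, -0.0]
force: [-0.2, -0.9, 5.3]
grip_width: 0.258
grip_force: 39.4
```

move_arm:
  moves:
    - {"turn":[0,0,0],"translation":[0,0,-15],"hand":0.1}
    - {"turn":[0,0,0],"translation":[0,0,-35],"hand":0.1}
    - {"turn":[0,0,0],"translation":[0,0,-38],"hand":0.1}
    - {"turn":[0,0,0],"translation":[0,0,-35],"hand":0.1}
    - {"turn":[0,0,0],"translation":[13.6,-33.7,0],"hand":0.1}
    - {"turn":[0,0,0],"translation":[13.6,-33.7,0],"hand":0.1}
    - {"turn":[0,0,0],"translation":[13.6,-33.7,0],"hand":0.1}
    - {"turn":[0,0,0],"translation":[13.6,-33.7,0],"hand":0.1}
    - {"turn":[0,0,0],"translation":[13.6,-33.7,0],"hand":0.1}
    - {"turn":[0,0,0],"translation":[13.6,-33.7,0],"hand":0.1}

```text
time_s: 19.28
eef_pos: [623.3, -160.3, 152.4]
ee_rot: [0.0, -0.117, 0.993, -0.0]
force: [0.2, 1.6, -1.7]
grip_width: 0.256
grip_force: 39.3
```

move_arm:
  moves:
    - {"turn":[0,0,0],"translation":[13.6,-33.7,0],"hand":0.1}
    - {"turn":[0,0,0],"translation":[13.6,-33.7,0],"hand":0.1}
    - {"turn":[0,0,0],"translation":[13.6,-33.7,0],"hand":0.1}
    - {"turn":[0,0,0],"translation":[0,0,20],"hand":0.1}
    - {"turn":[0,0,0],"translation":[0,0,20],"hand":0.1}
    - {"turn":[0,0,0],"translation":[0,0,0],"hand":0.1}
    - {"turn":[0,0,0],"translation":[0,0,0],"hand":0.1}
    - {"turn":[0,0,0],"translation":[0,0,0],"hand":0.1}

```text
time_s: 19.95
eef_pos: [608.2, -266.4, 113.3]
ee_rot: [0.001, -0.118, 0.993, -0.001]
force: [0.4, 0.1, -0.7]
grip_width: 0.263
grip_force: 39.4
```

```bash
python3 m.py 8 52 62 | head -3
```

```text
[ 608.22064389 -266.41712987  113.3103387 ] [ 7.22152054e-04 -1.17665808e-01  9.93052806e-01 -6.00263116e-04]
scene 2110 plane slope deg [ 0.12 -0.05] z 55.9 ((553.6346435546875, -277.4000244140625), (212.6717987060547, 127.2668228149414), 13.45881175994873)
   red 222 ((605.5457763671875, -266.89208984375), (63.342674255371094, 59.382293701171875), 13.069132804870605) 59.014839224391686
```

View pics/pair8.png

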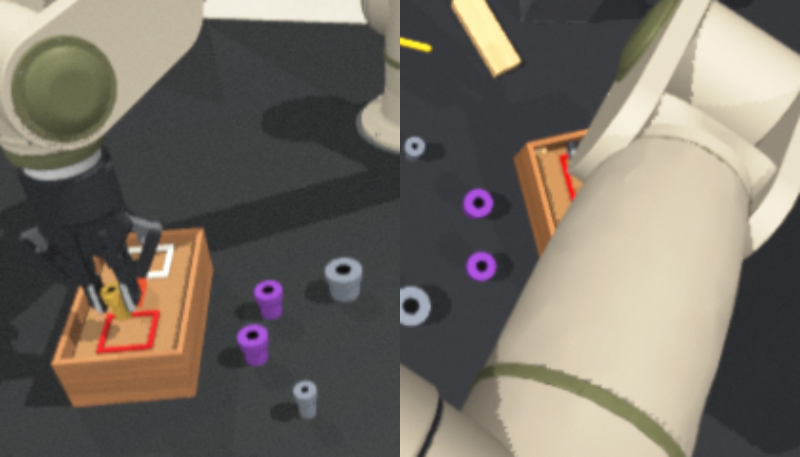

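The small bush hangs upright over the red square, so I lower it.

move_arm:
  moves:
    - {"turn":[0,0,0],"translation":[0,0,12],"hand":0.1}
    - {"turn":[0,0,0],"translation":[0,0,9],"hand":0.1}
    - {"turn":[0,0,0],"translation":[0,0,3],"hand":0.1}
    - {"turn":[0,0,0],"translation":[0,0,1],"hand":0.1}
    - {"turn":[0,0,0],"translation":[0,0,0],"hand":0.1}
    - {"turn":[0,0,0],"translation":[0,0,0],"hand":0.1}

```text
time_s: 20.55
eef_pos: [607.5, -266.2, 86.6]
ee_rot: [-0.0, -0.117, 0.993, 0.0]
force: [-1.7, 1.8, 2.4]
grip_width: 0.26
grip_force: 39.7
```

move_arm:
  moves:
    - {"turn":[0,0,0],"translation":[0,0,0],"hand":0.3}
    - {"turn":[0,0,0],"translation":[0,0,0],"hand":0.36}
    - {"turn":[0,0,0],"translation":[0,0,0],"hand":0.45}
    - {"turn":[0,0,0],"translation":[0,0,0],"hand":0.45}
    - {"turn":[0,0,0],"translation":[0,0,-15],"hand":0.45}
    - {"turn":[0,0,0],"translation":[0,0,-30],"hand":0.45}
    - {"turn":[0,0,0],"translation":[0,0,-35],"hand":0.45}
    - {"turn":[0,0,0],"translation":[5,38,0],"hand":0.45}
    - {"turn":[0,0,0],"translation":[5,38,0],"hand":0.45}
    - {"turn":[0,0,0],"translation":[5,38,0],"hand":0.45}

```text
time_s: 21.38
eef_pos: [565.8, -158.3, 167.1]
ee_rot: [0.0, -0.117, 0.993, -0.0]
force: [0.2, 0.5, -0.1]
grip_width: 0.45
grip_force: 0.0
```

move_arm:
  moves:
    - {"turn":[0,0,0],"translation":[5,38,0],"hand":0.45}
    - {"turn":[0,0,0],"translation":[5,38,0],"hand":0.45}
    - {"turn":[0,0,0],"translation":[5,38,0],"hand":0.45}
    - {"turn":[0,0,0],"translation":[5,38,0],"hand":0.45}
    - {"turn":[0,0,0],"translation":[5,38,0],"hand":0.45}
    - {"turn":[0,0,0],"translation":[0,0,0],"hand":0.45}
    - {"turn":[0,0,0],"translation":[0,0,0],"hand":0.45}

```text
time_s: 21.97
eef_pos: [497.6, 21.0, 167.2]
ee_rot: [0.0, -0.119, 0.993, -0.0]
force: [0.1, 0.4, 0.6]
grip_width: 0.448
grip_force: 0.0
```

```bash
python3 m.py 9 52 62
```

```text
[497.56519914  21.0320208  167.15277172] [ 3.13683336e-04 -1.18689084e-01  9.92931406e-01 -1.60479211e-04]
scene 2579 plane slope deg [ 0.12 -0.02] z 56.0 ((553.9713134765625, -277.4579162597656), (213.12881469726562, 127.98473358154297), 13.17867660522461)
   red 213 ((605.114990234375, -266.8934020996094), (63.18058395385742, 58.98659133911133), 13.456961631774902) 59.02215097582014
   white 169 ((490.8633728027344, -294.9404602050781), (68.1982192993164, 59.08868408203125), 13.483241081237793) 58.53660497794404
top 3527 plane slope deg [ 0.03 -0.  ] z 56.3 ((552.6031494140625, -277.683837890625), (209.93478393554688, 125.80038452148438), 13.50023365020752)
   red 196 ((607.3228149414062, -266.89691162109375), (56.1534538269043, 56.103111267089844), 14.023077964782715) 59.47290698631928
   white 246 ((494.427490234375, -294.5101318359375), (56.36116027832031, 60.43994140625), 13.590627670288086) 59.360856862493634
```

View pics/pair9.png

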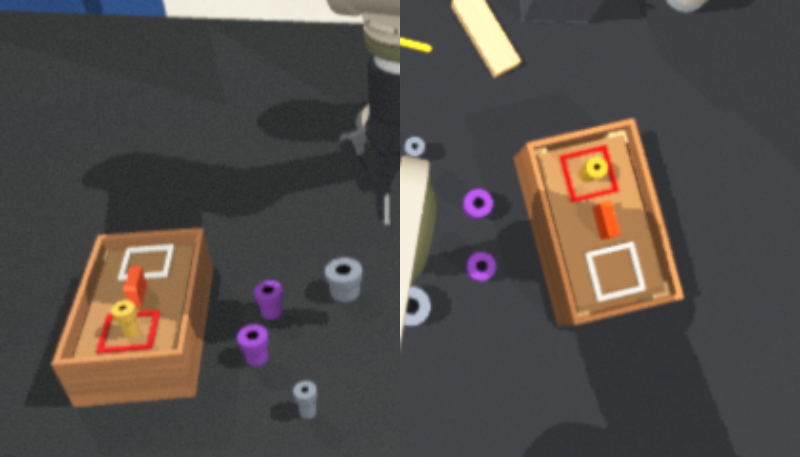

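The small bush stands upright in the red square, the divider is level, and the arm is clear.

```bash
python3 -c "from rig import finish_job; print(finish_job())"
```

```text
the job is handed in; nothing more can be done
None
```

The kit is packed as asked and handed in at about 22 s: large bush in the green tray, middle-sized in the blue, divider level on the posts, small bush upright in the red square, steel bushes not touched, and the arm clear; no verdict came back.

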